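Slide the filter cup in until its cup-present switch trips

ROBOT

A 6-joint arm with a two-finger parallel gripper is mounted at the origin on the work surface. World frame = base frame: x ahead of the robot, y to its left, z up, the work surface at z = 0. Lengths are in m, angles in degrees, forces in N, time in s.
With the tool pointing down it reaches from about 0.3 to 0.85 m from the base axis. Payload 5.4 kg.
Tool frame: the origin (TCP) lies at the very end of the fingers, on their centre line; the grasp point (between the pads) lies 19 mm behind it; z points along the fingers, y is the direction in which the jaws open and shut (so a half turn about z gives the same grasp; the last joint's range is limited). The gripper opens to 85 mm and grips with 20 to 120 N. Pads are 22 mm wide; open, the fingers measure 114 mm over their backs; the gripper's body (76 mm by 85 mm) begins 54 mm behind the grasp point. The pads swing forward as they close: fully open they stand 13 mm farther back than shut.
Start: joints at [55.571, 9.076, 91.501, -0, 79.423, -12.038], TCP at [0.219, 0.532, 0.231] pointing down, gripper open.
Joint ranges: [-166.64, 166.64], [-54.1, 131.32], [10.49, 154.53], [-73.88, 253.88], [9.74, 151.15], [-171.62, 171.62]. Speed limits (degrees/s): [147.25, 147.25, 180, 180, 180, 180].

INTERFACE

Orientations are given as [roll, pitch, yaw] about the fixed x, y, z axes, in that order (R = Rz(yaw) Ry(pitch) Rx(roll)).
In Python, from rig import manip gives the robot as it stands. Calls block until the motion is done:
- manip.reach(position, orientation): joint-space move of the TCP to a pose.
- manip.move_linear(position, v=0.15, rot=None, threshold=None): straight line of the TCP; rot=None keeps the orientation; v is the mean speed in m/s. With threshold (N) it stops when the force on the tool has changed by that much, and returns True; else False.
- manip.set_joints(angles): joint-space move.
- manip.set_gripper(opening, effort=None): finger opening in m; effort is the grip in N (None keeps the last); returns when the fingers have stopped.
- manip.wait(seconds).
- manip.ik(position, orientation): joint angles nearest the present ones, or None.
- manip.get_image(name): name is "side" or "top" or "wrist"; returns a dict with "frame" (480x640x3 uint8, blue, green, red), "z_map" (480x640 float32, m along the optical axis (not along the pixel's ray), 0 where there is no reading), "intrinsics" (3x3 intrinsics, pixels), "camera_from_world" (4x4, takes a point from world to camera coordinates). Camera axes: x right, y down, z forward; pixel columns grow to the right and rows downward; lengths in m; the calibration is good to about 2 mm. A picture is of the moment at which its call begins.
A pose or a line that the arm cannot do raises manip.IKError and nothing moves.
- manip.job_done(): hands the job in, once; it reports no verdict.
Readings, each from a call of its own:
- manip.read_clock(): time.
- manip.read_joint_positions(): joint angles.
- manip.read_joint_velocities(): joint speeds.
- manip.read_effort(): joint torques, N m.
- manip.read_tool_pos(): TCP position.
- manip.read_orientation(): TCP orientation.
- manip.read_contact_force(): force on the tool from outside, world axes, zero at the start.
- manip.read_wrist_torque(): the same for the moment, N m.
- manip.read_opening(): finger opening in m.
Only numpy, scipy, OpenCV 4.12 (cv2) and the standard library are available. Lean on these libraries where they do the work, as an engineer would, in place of code of your own. Each camera call takes 0.05 s, during which the arm holds its last target.

TASK

Stand the red filter cup upright on the metal slide plate, between the two guide rails at the clear end, before the roller arm. Then push the cup along the rails so that it swings the switch's roller arm sideways until the switch trips: the middle of the cup comes level with the dark line scribed across the plate and the arm has swung about 40 degrees; never force the arm beyond 50 degrees. Let go and leave the cup standing there, holding the arm over, and leave the other things on the bench where they are.

Things in the scene. Friction and masses are not known exactly. Their poses are not given: they have to be found in the camera images.
- cup_center (a point): centre (45 mm above its underside) of the loose red polypropylene filter cup: round, open-topped, small ribs low on its outside, 90 mm high, 54 mm across at the foot, 62 mm at the rim, wall 3.5 mm, about 220 g. It starts upright on the bench; z axis up. Grip it across the outside near the rim: 20 mm under the rim it is 60 mm across
- slide: fixed aluminium plate 180 x 250 x 12 mm; origin at bench level midway between two steel rails that run along its y, inner faces at x -34 and +34 mm, tops 26 mm over the bench. Grey switch housing outside the +x rail (y 8 to 82 mm). The cup goes in at the -y end and is pushed to +y. Nothing here is over 47 mm high: fingertips 50 mm above the bench pass over rails, housing and arm
- slide_load (a point): point on the plate's top (12 mm over the bench) midway between the rails, 70 mm to the -y side of the slide's origin: the clear end, where the cup is put down; a cup there is 75 mm or so short of the roller. Axes as the slide
- slide_home (a point): point on the plate's top (12 mm over the bench) midway between the rails, 64 mm to the +y side of the slide's origin, on the dark line scribed across plate and rails: with the cup's middle here the arm stands at about 0.7 rad, tripped. Axes as the slide
- roller_arm (a joint): swing of the switch's flat dark steel arm, rad: 0 at rest, straight across the rails; grows as the roller is pushed to the slide's +y. A cup between the rails touches it when its middle is at slide y = 8 mm, trips the switch at 0.5 (y = 48 mm); 0.9 is the most allowed (y = 83 mm). Its spring pushes back with only about 0.5 N at the roller, so the cup's friction holds it
- roller (a point): centre of the black roller (18 mm across, 12 mm high, upright axis) at the end of the arm, 90 mm from the arm's pivot (slide x 78, y 45 mm), 38 mm over the bench
- nozzle_body: loose brass nozzle body with a dull patina, upright stepped cylinder with a hexagon, 39 mm across, 52 mm high; origin at the centre of its underside; a bystander
- gauge: loose steel pressure gauge with chrome bezel lying face up, 63 mm across, 30 mm high, its brass stem sticking out to 56 mm from the middle along its -x; origin at the centre of its underside; a bystander
- tip1: loose pale pink ceramic hollow-cone nozzle tip, stepped disc 22 mm across and 13 mm high, flat on the bench; origin at the centre of its underside; a bystander
- tip2: loose pale pink ceramic hollow-cone nozzle tip, stepped disc 22 mm across and 13 mm high, flat on the bench; origin at the centre of its underside; a bystander
- tip3: loose pale pink ceramic hollow-cone nozzle tip, stepped disc 22 mm across and 13 mm high, flat on the bench; origin at the centre of its underside; a bystander
- tip4: loose pale pink ceramic hollow-cone nozzle tip, stepped disc 22 mm across and 13 mm high, flat on the bench; origin at the centre of its underside; a bystander
- wrench: loose steel wrench, 170 mm long, lying flat at the back of the bench; origin under its middle; a bystander
There are look-alikes about, which are no part of the job. Of the things that look like the part that bears cup_center, the smallest one is meant.

How it is judged (in metres and radians):
On the way:
1. the cup stands upright on the slide plate between the rails, at the clear end, not yet moving the roller arm (x of cup_center in the frame of slide between -0.012 and 0.012 m and z of cup_center in the frame of slide between 0.05 and 0.063 m and angle between cup_center's own z axis and vertical below 0.12 rad and y of cup_center in the frame of slide between -0.115 and 0.005 m and value of joint roller_arm below 0.08 rad), for 0.1 s.
At the end, for the whole second after the job is handed in: The cup stands upright (within about 7 degrees), released and at rest on the slide plate between the rails (its middle within 12 mm of the centre line), and holds the roller arm swung to between 0.5 and 0.9 rad, so the switch is tripped (x of cup_center in the frame of slide between -0.012 and 0.012 m and z of cup_center in the frame of slide between 0.05 and 0.063 m and angle between cup_center's own z axis and vertical below 0.12 rad and value of joint roller_arm between 0.5 and 0.9 rad and linear speed of cup below 0.02 m/s and velocity of joint roller_arm below 0.1 rad/s and contact force between cup and roller_arm above 0.05 N); the robot touches nothing.
It fails at once if the roller arm is forced past its working range (more than 0.95 rad) (value of joint roller_arm above 0.95 rad).
It fails at once if a bystander is moved by more than 30 mm (distance of any of nozzle_body, gauge, tip1, tip2, tip3, tip4, wrench from where it was at the start of the episode above 0.03 m).
It also fails if it takes over 45 s, if anything falls off the work surface, if the arm or the gripper's body presses on something with over 40 N, if the wrist force passes 120 N, or if a joint passes its speed limit or range.

## Working session

There is one attempt and no reset: what is moved stays moved. The work goes in short steps, each a Python script; the robot and the scene stay as the last script left them, time stands still between calls to the robot, and variables do not carry over. Pictures are saved under pics/ and viewed, and the job is handed in when it is done.

```bash
ls; mkdir -p pics
python3 - <<'E'
from rig import manip
import cv2,numpy as np
for n in("top","side"):
    d=manip.get_image(n); cv2.imwrite(f"pics/{n}0.png",d["frame"]); np.savez(f"{n}0.npz",**d)
    print(n,d["intrinsics"],d["camera_from_world"])
print(manip.read_clock(),manip.read_orientation())
E
```

```text
pics
top [[559.75643539   0.         321.80487218]
 [  0.         559.75643539 240.89100224]
 [  0.           0.           1.        ]] [[-2.78491956e-03 -9.99886516e-01  1.48053935e-02 -7.11803095e-04]
 [-9.89686569e-01  6.35421351e-04 -1.43248354e-01  5.96094256e-01]
 [ 1.43222689e-01 -1.50516342e-02 -9.89576025e-01  1.18609676e+00]
 [ 0.00000000e+00  0.00000000e+00  0.00000000e+00  1.00000000e+00]]
side [[577.43892958   0.         314.81333535]
 [  0.         577.43892958 245.81605121]
 [  0.           0.           1.        ]] [[ 0.8709307  -0.49126532  0.01175152 -0.52581072]
 [-0.34669929 -0.63123551 -0.69378767  0.26918517]
 [ 0.3482518   0.60016674 -0.72008372  0.77281383]
 [ 0.          0.          0.          1.        ]]
0.1 [-1.79902432e+02 -2.24776527e-02  1.57606367e+02]
```

View pics/top0.png

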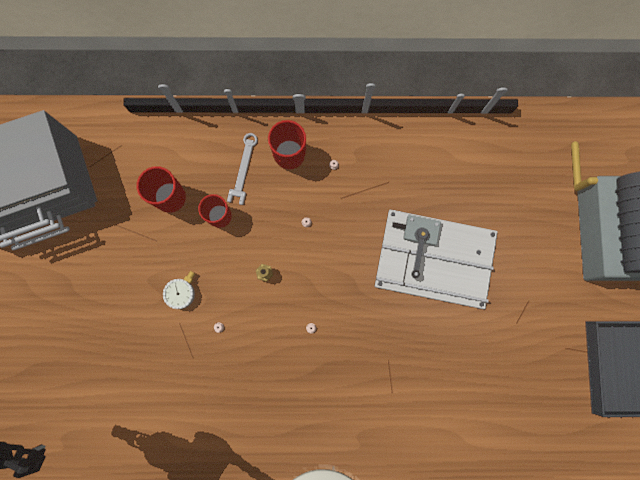

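View pics/side0.png

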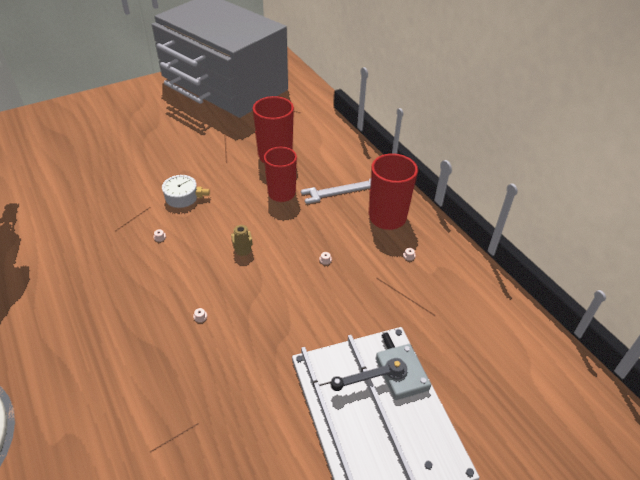

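Candidates in the top view: the red cups at (159,189), (288,144) and (214,210). By the description the smallest is meant, which is (214,210). I'll check it in a close crop.

```bash
cat > h.py <<'E'
import numpy as np
def proj(d,p):
    T=d["camera_from_world"];K=d["intrinsics"];c=T[:3,:3]@np.asarray(p,float)+T[:3,3];q=K@c;return q[:2]/q[2]
def atz(d,u,v,z):
    T=d["camera_from_world"];K=d["intrinsics"];R=T[:3,:3];o=-R.T@T[:3,3]
    r=R.T@np.linalg.solve(K,[u,v,1.]);return o+r*(z-o[2])/r[2]
E
python3 - <<'E'
import cv2
a=cv2.imread("pics/top0.png")
cv2.imwrite("pics/c1.png",cv2.resize(a[120:250,120:320],None,fx=4,fy=4,interpolation=cv2.INTER_CUBIC))
cv2.imwrite("pics/c2.png",cv2.resize(a[200:315,365:505],None,fx=5,fy=5,interpolation=cv2.INTER_CUBIC))
E
```

```text
(no output)
```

View pics/c1.png

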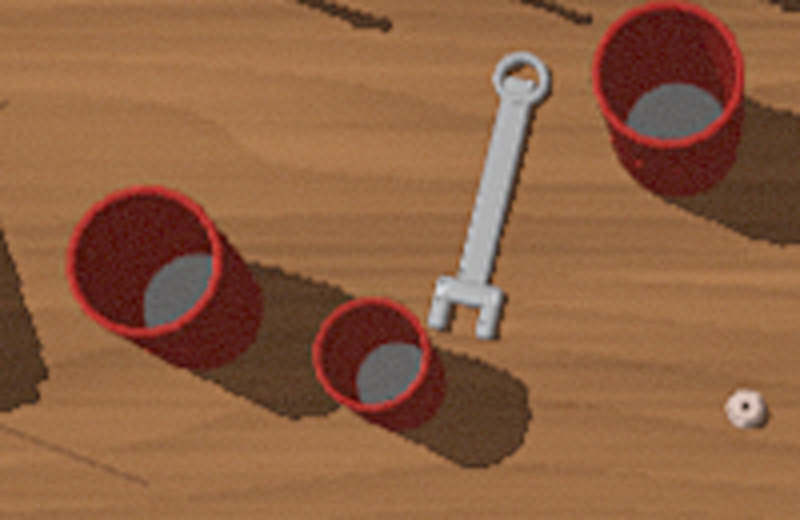

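View pics/c2.png

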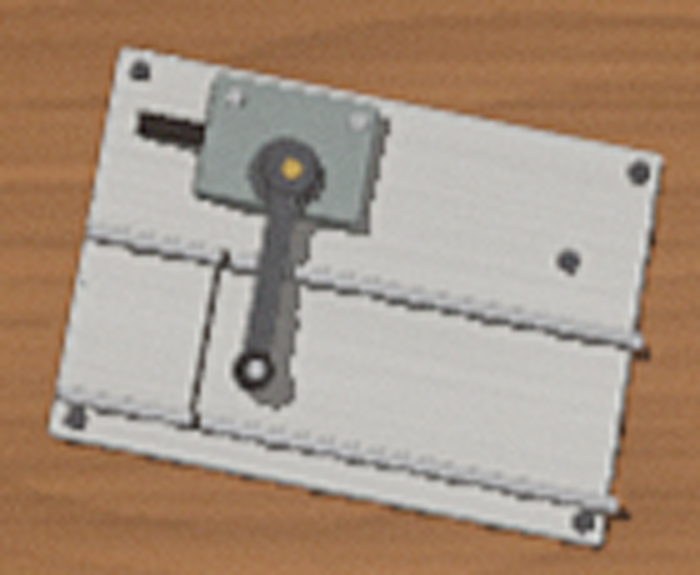

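The crop shows that the cup at full-frame (213,208) is clearly the smallest: its rim is about 29 px wide against about 37 px for the others. In the second crop the roller is at (255,370), the pivot at (290,168) and the scribed line runs from (222,258) to (194,424). Next I'll solve the poses.

Run:
```python
import numpy as np,cv2
from h import *
d=dict(np.load("top0.npz"));s=dict(np.load("side0.npz"))
F1=lambda x,y:(120+(x+.5)/4-.5,120+(y+.5)/4-.5)
F2=lambda x,y:(365+(x+.5)/5-.5,200+(y+.5)/5-.5)
cup=atz(d,*F1(371.5,354),.09);print("cup",cup, "side px",proj(s,cup))
l=atz(d,*F1(314,354),.09);r=atz(d,*F1(430,354),.09);print("rim dia",np.linalg.norm(l-r))
for n,c in(("A",(145,262)),("B",(669,75))):
    print(n,atz(d,*F1(*c),.13))
pts=[((255,370),.045,(-12,45)),((290,168),.047,(78,45)),((122,48),.012,None),((662,155),.012,None),((602,545),.012,None),((50,435),.012,None),
((222,258),.026,(36,64)),((194,424),.026,(-36,64))]
W=[]
for p,z,sl in pts:
    w=atz(d,*F2(*p),z);W.append(w);print(p,w.round(4),sl)
c=W[2:6]
print("edges",[np.linalg.norm(c[i]-c[(i+1)%4]).round(4) for i in range(4)],"centre",np.mean(c,axis=0))
yd=(c[0]-c[1]+c[3]-c[2]);xd=(c[0]-c[3]+c[1]-c[2])
print("yaw from y",np.degrees(np.arctan2(-yd[0],yd[1])),"from x",np.degrees(np.arctan2(xd[1],xd[0])))
# rails tops colored lines: centre of rails at x?
for p in [(90,236),(635,343),(60,397),(610,505)]:
    print("rail",p,atz(d,*F2(*p),.026).round(4))
print("tip/gauge/nozzle",atz(d,178,294,.03),atz(d,264,273,.05))
# depth
K=d["intrinsics"];T=d["camera_from_world"]
v,u=np.mgrid[180:240,180:250];z=d["z_map"][180:240,180:250]
P=np.stack([(u-K[0,2])*z/K[0,0],(v-K[1,2])*z/K[1,1],z],-1).reshape(-1,3)
P=(P-T[:3,3])@T[:3,:3]
m=(P[:,2]>.082)&(P[:,2]<.1)&(np.hypot(*(P[:,:2]-cup[:2]).T)<.05)
q=P[m];print(m.sum(),q[:,2].max(),q.min(0),q.max(0),cv2.minEnclosingCircle(q[:,:2].astype(np.float32)))
```

```text
cup [0.65969587 0.23080172 0.09      ] side px [280.69675217 155.86190657]
rim dia 0.061377103833272356
A [0.69972724 0.34095201 0.13      ]
B [0.8002284  0.07206378 0.13      ]
(255, 370) [ 0.5236 -0.2059  0.045 ] (-12, 45)
(290, 168) [ 0.6124 -0.2234  0.047 ] (78, 45)
(122, 48) [ 0.6733 -0.1552  0.012 ] None
(662, 155) [ 0.6239 -0.3997  0.012 ] None
(602, 545) [ 0.4483 -0.3645  0.012 ] None
(50, 435) [ 0.4976 -0.1196  0.012 ] None
(222, 258) [ 0.5752 -0.196   0.026 ] (36, 64)
(194, 424) [ 0.5014 -0.1818  0.026 ] (-36, 64)
edges [np.float64(0.2494), np.float64(0.1791), np.float64(0.2498), np.float64(0.1793)] centre [ 0.56076734 -0.25974486  0.012     ]
yaw from y -11.400315974693424 from x -11.404200864271662
rail (90, 236) [ 0.5852 -0.1373  0.026 ]
rail (635, 343) [ 0.537  -0.3789  0.026 ]
rail (60, 397) [ 0.5135 -0.1227  0.026 ]
rail (610, 505) [ 0.4655 -0.3645  0.026 ]
tip/gauge/nozzle [0.48114602 0.31201368 0.03      ] [0.5250192  0.12352969 0.05      ]
183 0.09600752444997661 [0.63059304 0.20090408 0.08204566] [0.6914858  0.26172331 0.09600752] ((0.6607457995414734, 0.23148216307163239), 0.031146405264735222)
```

```bash
cat >> h.py <<'E'
O=np.array([.5264,-.2522]);a=np.radians(-11.4)
EX=np.array([np.cos(a),np.sin(a)]);EY=np.array([-np.sin(a),np.cos(a)])
S=lambda x,y,z:[*(O+x*EX+y*EY),z]
RPY=[180,0,78.6]
C=[.6602,.2312]
E
python3 - <<'E'
from rig import manip
from h import *
for y in(78.6,-101.4):
    print(y,manip.ik([*C,.2],[180,0,y]),manip.ik(S(0,-.07,.2),[180,0,y]),manip.ik(S(0,.064,.058),[180,0,y]))
E
```

```text
78.6 [ 9.43057010e+00  2.86072044e+01  7.07217057e+01 -2.54444375e-14
  8.06710899e+01  2.08305701e+01] [-43.47951463  14.78066336  88.48458598   0.          76.73475066
 -32.07951463] [-31.47852023  19.80025396  99.75020705   0.          60.449539
 -20.07852023]
-101.4 [   9.4305701    28.60720439   70.72170572    0.           80.67108989
 -159.1694299 ] [-4.34795146e+01  1.47806634e+01  8.84845860e+01 -2.54444375e-14
  7.67347507e+01  1.47920485e+02] [-3.14785202e+01  1.98002540e+01  9.97502070e+01 -2.54444375e-14
  6.04495390e+01  1.59921480e+02]
```

Run:
```python
from rig import manip
from h import *
import cv2
manip.reach([*C,.2],RPY)
d=manip.get_image("wrist");cv2.imwrite("pics/w1.png",d["frame"]);np.savez("w1.npz",**d)
print(manip.read_clock(),manip.read_tool_pos(),proj(d,[*C,.09]))
```

```text
2.0833 [0.65964653 0.23250697 0.20029882] [319.13472525 233.4989425 ]
```

View pics/w1.png

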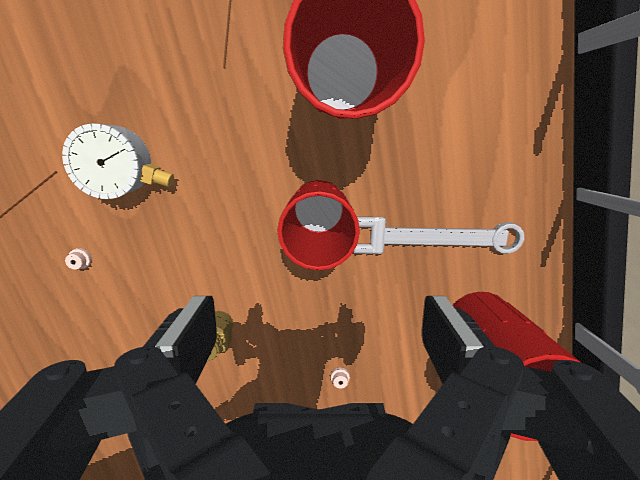

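The wrist view shows the cup rim centred at about (319,230), where (319,233) was predicted. The position agrees, so I'll grasp.

Run:
```python
from rig import manip
from h import *
import cv2
print(manip.move_linear([*C,.048],v=.12,threshold=8), manip.read_tool_pos())
manip.set_gripper(0.0,30)
print(manip.read_opening(),manip.read_contact_force(),manip.read_clock())
manip.move_linear([*C,.17],v=.15)
d=manip.get_image("side");cv2.imwrite("pics/s1.png",d["frame"])
print(manip.read_opening(),manip.read_contact_force(),manip.read_tool_pos(),manip.read_clock())
```

```text
False [0.66106606 0.23133945 0.04925403]
0.06141461536669516 [-2.68631891 -0.68219115  5.61737554] 3.8583
0.06169252661456532 [ 0.14006677  0.81798165 -3.03811557] [0.65911824 0.23097439 0.16787752] 4.875
```

View pics/s1.png

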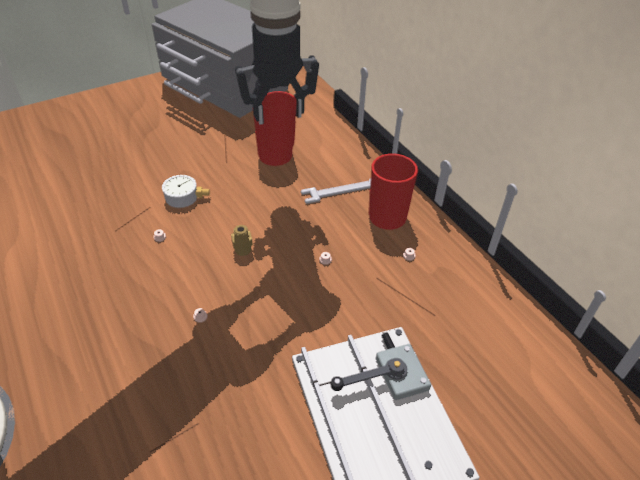

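The small cup's spot at (280,180) is empty, so the cup is lifted and hidden against the big one. The opening is 61 mm and the load about 3 N. Carrying it to the slide now.

Run:
```python
from rig import manip
from h import *
import cv2
manip.reach(S(0,-.07,.17),RPY)
manip.move_linear(S(0,-.07,.10),v=.15)
d=manip.get_image("top");cv2.imwrite("pics/t2.png",cv2.resize(d["frame"][180:330,350:520],None,fx=4,fy=4));np.savez("t2.npz",**d)
d=manip.get_image("wrist");cv2.imwrite("pics/w2.png",d["frame"])
print(manip.read_opening(),manip.read_contact_force(),manip.read_tool_pos(),S(0,-.07,.1),manip.read_clock())
```

```text
0.0613034342672307 [ 0.49484688 -0.19770463 -1.97780903] [ 0.51362201 -0.321612    0.10175363] [np.float64(0.5125639861734611), np.float64(-0.3208189822235205), 0.1] 7.65
```

View pics/t2.png

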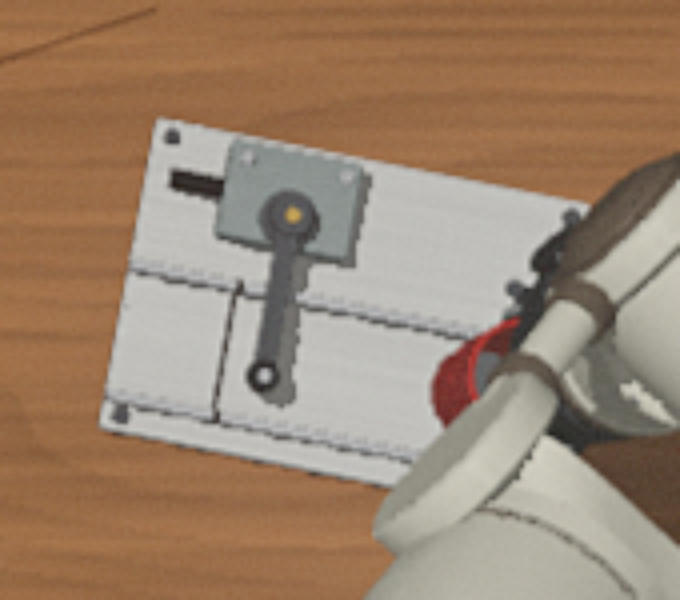

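View pics/w2.png

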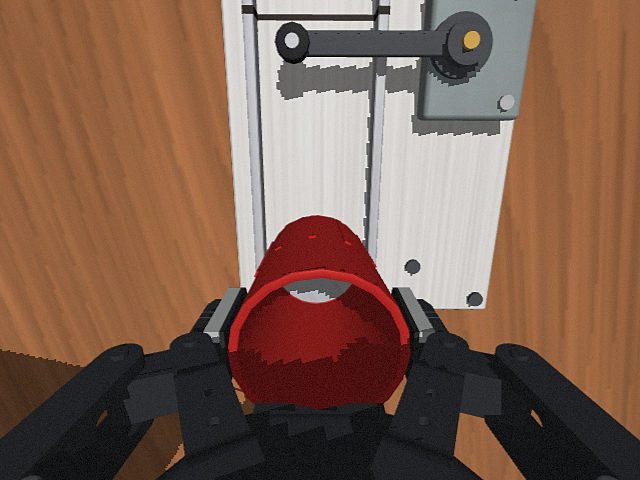

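In the wrist view the held cup (foot arc at about (318,217)) is centred between the rails (255 and 372), upright and well short of the roller at (292,42). Lowering until contact.

Run:
```python
from rig import manip
from h import *
import cv2
manip.move_linear(S(0,-.07,.070),v=.08)
print(manip.read_contact_force(),manip.read_tool_pos())
print(manip.move_linear(S(0,-.07,.054),v=.03,threshold=4),manip.read_contact_force(),manip.read_tool_pos())
manip.set_gripper(0.075)
manip.wait(.3)
print(manip.read_opening(),manip.read_contact_force(),manip.read_clock())
d=manip.get_image("wrist");cv2.imwrite("pics/w3.png",d["frame"]);np.savez("w3.npz",**d)
```

```text
[-0.50267448 -0.24751627 -1.97044771] [ 0.51219962 -0.32050076  0.06925126]
True [-1.20940354  0.85222875  6.1291135 ] [ 0.51268555 -0.32137453  0.0609275 ]
0.0756995902606238 [0.10295998 0.31265115 0.2588009 ] 9.1667
```

View pics/w3.png

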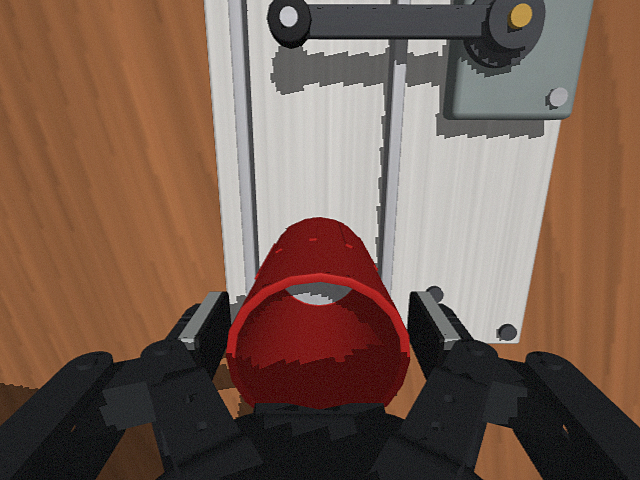

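Contact came at TCP z 0.061, as expected for the plate top. The released cup stands between the rails, with its foot arc at (319,218). I'll regrip lightly and slide it along.

Run:
```python
from rig import manip
from h import *
import cv2
manip.set_gripper(0.0,20)
print(manip.read_opening(),manip.read_contact_force(),manip.read_tool_pos())
for y in(-.02,.03,.062):
    print(y,manip.move_linear(S(0,y,.061),v=.06,threshold=15),manip.read_contact_force(),manip.read_tool_pos(),manip.read_clock())
d=manip.get_image("wrist");cv2.imwrite("pics/w4.png",d["frame"])
d=manip.get_image("side");cv2.imwrite("pics/s4.png",cv2.resize(d["frame"][240:480,240:500],None,fx=2.5,fy=2.5));np.savez("s4.npz",**d)
```

```text
0.062005591071138365 [-1.01465273  0.02586899  3.59606572] [ 0.51206946 -0.32054592  0.05994859]
-0.02 False [-0.38916453 -0.51599662  0.84540938] [ 0.52237743 -0.27186727  0.06083124] 10.475
0.03 False [-1.33574279  0.5031128   0.73543343] [ 0.53226821 -0.22270767  0.06100519] 11.4583
0.062 False [-0.76422168 -0.24227449  0.63175798] [ 0.53867446 -0.19104754  0.06107526] 12.1417
```

View pics/w4.png

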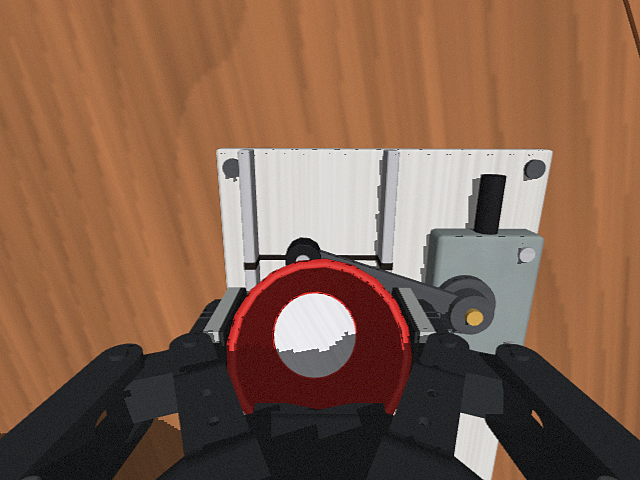

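View pics/s4.png

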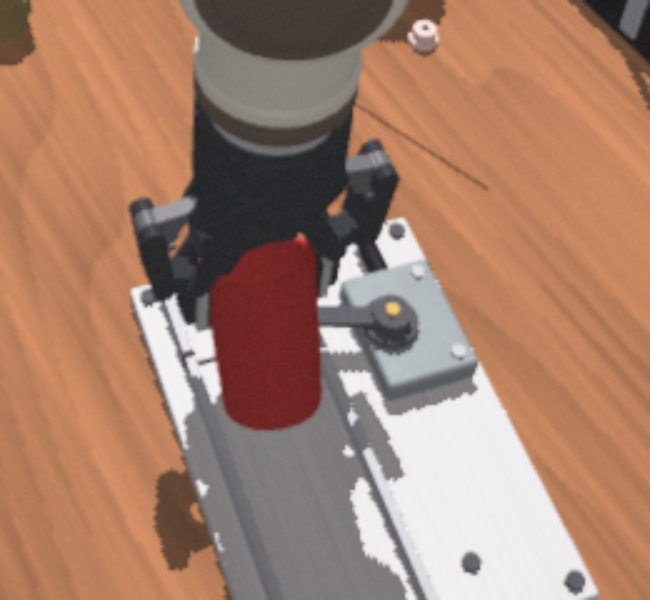

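The wrist view now looks straight down the cup: its floor is at (315,335) and no foot arc shows ahead of the rim. The foot lags, so the cup has pivoted in the pads. I'll measure the tilt before releasing.

Run:
```python
from h import *
s=dict(np.load("s4.npz"))
# expected foot lowest/bottom outline for upright cup at y
for y in(.062,.05,.04,.03):
    cs=[proj(s,S(.027*np.cos(t),y+.027*np.sin(t),.012)) for t in np.linspace(0,6.28,90)]
    cs=np.array(cs);print(y,"foot px crop: bottom",((cs[cs[:,1].argmax()]-[240,240])*2.5).round(),"left/right",((cs[:,0].min()-240)*2.5).round(),((cs[:,0].max()-240)*2.5).round())
for t in(0,.2,.3,.4,.5,.7):
    p=S(.078-.09*np.cos(t),.045+.09*np.sin(t),.044)
    print(t,((proj(s,p)-240)*2.5).round(), "arm mid",((proj(s,S(.078-.03*np.cos(t),.045+.03*np.sin(t),.044))-240)*2.5).round())
```

```text
0.062 foot px crop: bottom [252. 393.] left/right 205.0 298.0
0.05 foot px crop: bottom [259. 411.] left/right 212.0 306.0
0.04 foot px crop: bottom [266. 427.] left/right 217.0 312.0
0.03 foot px crop: bottom [272. 443.] left/right 223.0 319.0
0 [244. 352.] arm mid [345. 324.]
0.2 [237. 324.] arm mid [342. 315.]
0.3 [235. 311.] arm mid [341. 310.]
0.4 [235. 297.] arm mid [341. 305.]
0.5 [237. 284.] arm mid [341. 301.]
0.7 [245. 259.] arm mid [343. 292.]
```

The foot is at y≈40 mm and the pads at 62 mm, so the tilt is about 18°, well under the roughly 31° tipping limit. I'll ease back, let it settle upright, then regrip harder with the weight taken off the plate.

Run:
```python
from rig import manip
from h import *
import cv2
manip.move_linear(S(0,.043,.061),v=.04)
d=manip.get_image("wrist");cv2.imwrite("pics/w5.png",d["frame"])
print(manip.read_contact_force(),manip.read_tool_pos(),manip.read_clock())
```

```text
[-1.73690449  1.06843801  5.31179615] [ 0.53522851 -0.21062795  0.06172786] 12.9167
```

View pics/w5.png

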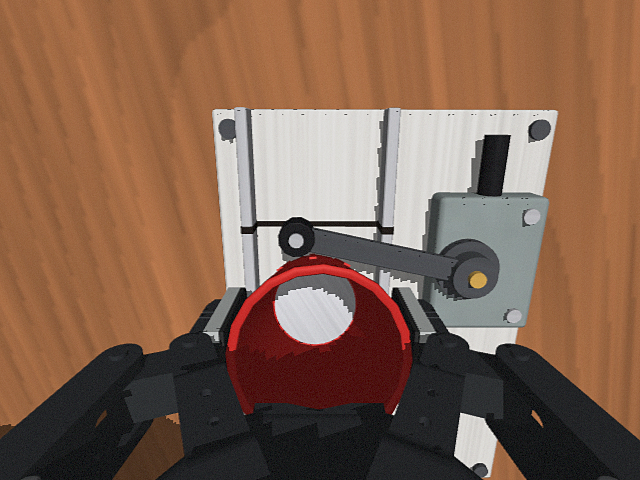

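The cup is about halfway back to upright. Releasing it to settle.

Run:
```python
from rig import manip
from h import *
import cv2
manip.set_gripper(0.078)
manip.wait(.3)
d=manip.get_image("wrist");cv2.imwrite("pics/w6.png",d["frame"]);np.savez("w6.npz",**d)
d=manip.get_image("side");cv2.imwrite("pics/s6.png",cv2.resize(d["frame"][240:480,240:500],None,fx=2.5,fy=2.5));np.savez("s6.npz",**d)
print(manip.read_contact_force(),manip.read_tool_pos(),manip.read_clock())
```

```text
[ 0.04513872 -0.30882049  1.23055091] [ 0.53490032 -0.21004592  0.06099728] 13.625
```

View pics/w6.png

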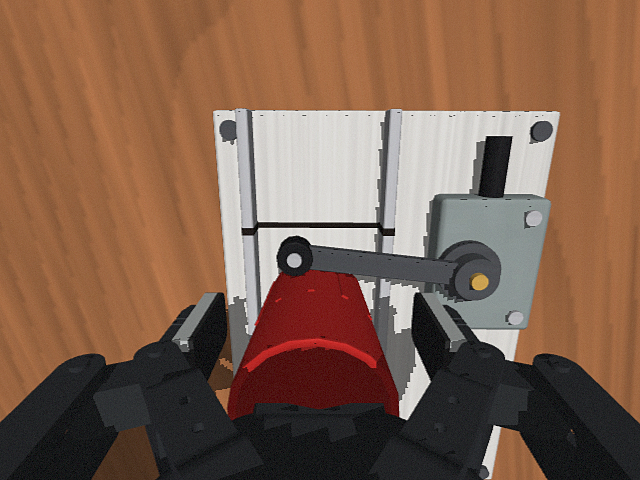

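View pics/s6.png

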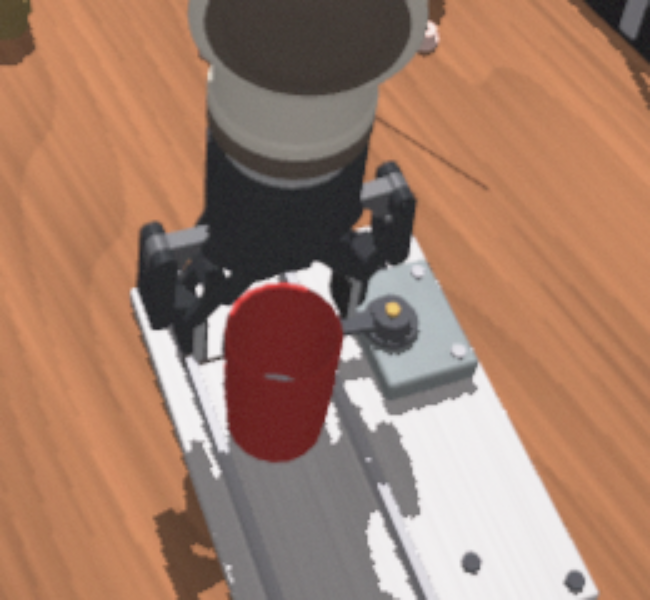

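Run:
```python
from rig import manip
from h import *
import cv2
d=manip.get_image("side");im=d["frame"].copy()
w=manip.get_image("wrist");iw=w["frame"].copy()
for y,col in((.012,(255,0,0)),(.02,(0,255,0))):
  for r,z in((.027,.012),(.031,.102)):
    for D,I in((d,im),(w,iw)):
      pts=np.array([proj(D,S(r*np.cos(t),y+r*np.sin(t),z)) for t in np.linspace(0,6.28,60)]).round().astype(int)
      cv2.polylines(I,[pts],True,col,1)
o=np.hstack([cv2.resize(im[240:480,240:440],(400,480)),iw[:,120:520]])
cv2.imwrite("pics/o7.png",o)
print(manip.read_clock())
```

```text
13.725
```

View pics/o7.png

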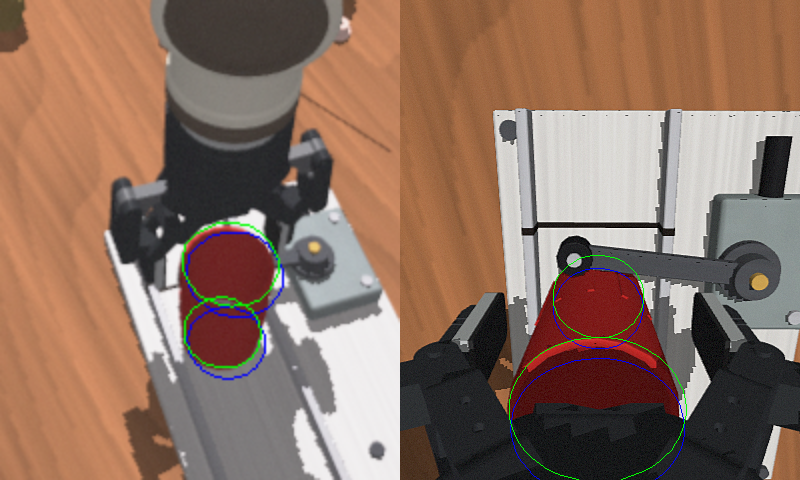

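The overlay shows the cup settled upright at y≈18–20 mm, just touching the roller. I'll regrip centred with 60 N, lift about 1 mm off the plate, then carry on.

Run:
```python
from rig import manip
from h import *
import cv2
manip.move_linear(S(0,.018,.060),v=.06)
manip.set_gripper(0.0,60)
print(manip.read_opening(),manip.read_contact_force(),manip.read_tool_pos())
for z in(.061,.0615,.062,.0625,.063):
    manip.move_linear(S(0,.018,z),v=.02)
    f=manip.read_contact_force(); print(z,f,manip.read_tool_pos())
    if f[2]<-1.2: break
manip.move_linear(S(0,.040,z),v=.04)
print(manip.read_contact_force(),manip.read_clock(),z)
d=manip.get_image("wrist");cv2.imwrite("pics/w8.png",d["frame"])
```

```text
0.06088219840773176 [-3.47303615  0.81768081  4.64354347] [ 0.52978995 -0.23436622  0.06051086]
0.061 [-0.55063313 -0.24372384 -1.01112316] [ 0.52992054 -0.23425429  0.06060665]
0.0615 [ 0.27919709  0.73486638 -2.49805612] [ 0.52982458 -0.23442811  0.0612252 ]
[-0.85372418 -0.16680651 -3.31421501] 15.8 0.0615
```

View pics/w8.png

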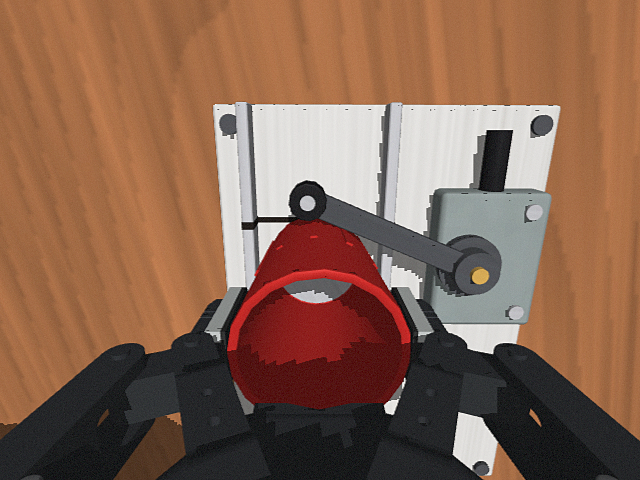

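The cup is now upright in the grip (foot arc near (318,222)), and the roller at (307,202) is being pushed. Going on to the line.

Run:
```python
from rig import manip
from h import *
import cv2
manip.move_linear(S(0,.065,.0615),v=.04)
print(manip.read_contact_force(),manip.read_tool_pos())
d=manip.get_image("wrist");cv2.imwrite("pics/w9.png",d["frame"])
print(manip.move_linear(S(0,.065,.058),v=.02,threshold=4),manip.read_contact_force(),manip.read_tool_pos(),manip.read_clock())
```

```text
[ 0.08334364  0.18633724 -1.34198203] [ 0.53917842 -0.18841876  0.06146706]
True [-2.62319727 -0.20190651  4.89883458] [ 0.53942374 -0.18900851  0.06049094] 16.8833
```

View pics/w9.png

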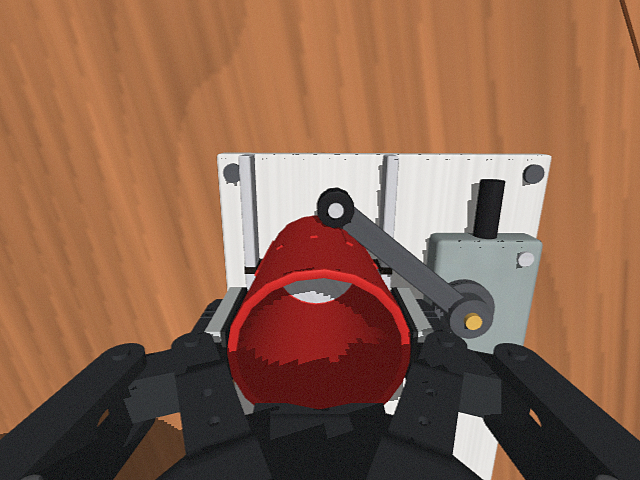

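The cup is upright at the line, touching the plate, with the arm over about 40° (roller (336,208), pivot (472,322)). Releasing and backing straight up.

Run:
```python
from rig import manip
from h import *
import cv2
manip.set_gripper(0.083)
manip.wait(.2)
manip.move_linear(S(0,.065,.20),v=.12)
manip.reach([.45,.1,.3],RPY)
manip.wait(.3)
d=manip.get_image("top");im=d["frame"].copy()
s=manip.get_image("side");i2=s["frame"].copy()
raw=d["frame"].copy()
for y,col in((.065,(0,255,0)),):
  for r,z in((.027,.012),(.031,.102)):
    for D,I in((d,im),(s,i2)):
      pts=np.array([proj(D,S(r*np.cos(t),y+r*np.sin(t),z)) for t in np.linspace(0,6.28,60)]).round().astype(int)
      cv2.polylines(I,[pts],True,col,1)
cr=lambda I:cv2.resize(I[180:320,360:510],(400,373))
cv2.imwrite("pics/o10.png",np.hstack([cr(raw),cv2.resize(i2[240:480,240:500],(400,373))]))
cv2.imwrite("pics/t10.png",im)
print(manip.read_contact_force(),manip.read_clock())
for t in(0.5,.6,.7,.8,.9): print(t,(proj(d,S(.078-.09*np.cos(t),.045+.09*np.sin(t),.045))).round(1))
```

```text
[-0.33501488  0.42394836  0.02419686] 20.375
0.5 [396.9 264.8]
0.6 [393.9 262.1]
0.7 [391.1 259. ]
0.8 [388.6 255.7]
0.9 [386.5 252.1]
```

View pics/o10.png

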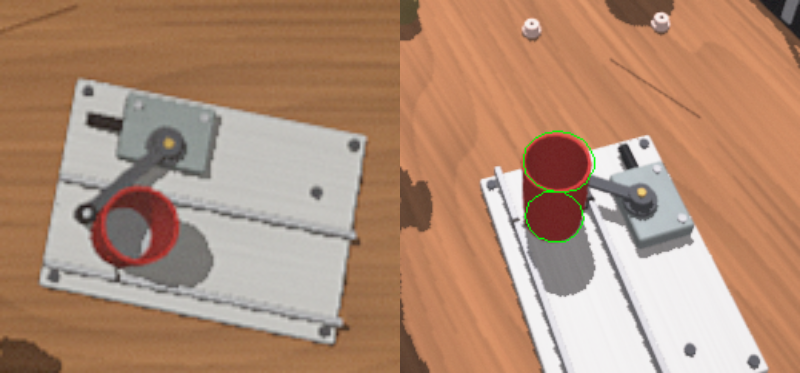

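View pics/t10.png

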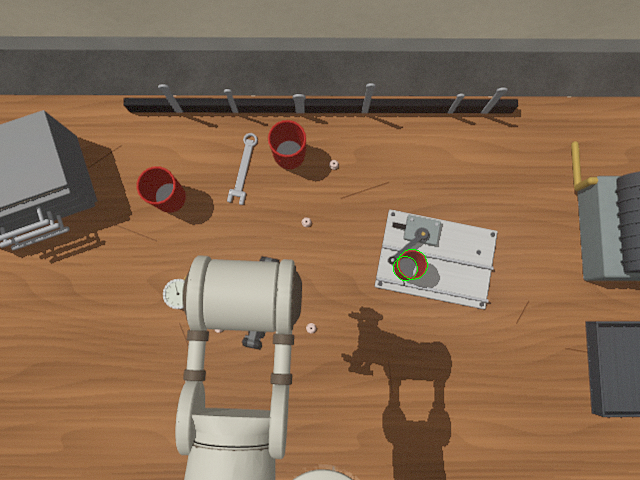

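The cup stands upright on the overlay at y≈64 mm. The roller is at full-frame (392,260), which puts the arm at about 0.66 rad. Handing in.

Run:
```python
from rig import manip
print(manip.job_done(),manip.read_clock())
```

```text
the job is handed in; nothing more can be done
the job is handed in; nothing more can be done
```

The job is handed in: the smallest red cup stands on the plate holding the roller arm over, released, with the arm clear of it.

I set the cup down upright at the clear end, about 70 mm before the origin, let go and checked it. I then pushed it along the rails to the scribed line.

**First push:** with a light 20 N grip the cup tilted about 18° in the pads, and I saw this in the wrist picture. I eased back and let it settle upright at about y = 18 mm. I then regripped at 60 N, lifted it about 1 mm off the plate to stop the foot dragging, pushed the arm over and set it down. So the last stretch was carried just clear of the plate, not slid.

**Last checks:**
- **Cup:** it matches the upright outline drawn at y = 65 mm, centred between the rails, in both the top and side views.
- **Roller arm:** its pixel position gives about 0.66 rad, inside the 0.5–0.9 rad band.
- **Time:** the clock read 20.4 s at the last look.
- **Bystanders:** those in view have not visibly moved. The robot hid the nozzle body and part of the gauge and one tip in the last top view, so I did not confirm those.

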